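Set the stock tags on the ferrule bins

ROBOT

A 6-joint arm with a two-finger parallel gripper is mounted at the origin on a cart in front of the work surface, level with it; the furniture and walls round the work are solid. World frame = base frame: x ahead of the robot, y to its left, z up, the work surface at z = 0. Lengths are in m, angles in rad, forces in N, time in s.
With the tool pointing down it reaches from about 0.25 to 0.775 m from the base axis. Payload 4 kg.
Tool frame: the origin (TCP) lies at the centre of the arm's flange, where the gripper is bolted on; the fingertips stand 199 mm ahead of it and the grasp point (between the pads) lies 180 mm ahead of it (robot.tcp_to_tips is the distance from the TCP to the fingertips, in m); z points along the fingers, y is the line along which they close (so a half turn about z gives the same grasp; the last joint's range is limited). The gripper opens to 94 mm and grips with 3 to 60 N. Pads are 16 mm wide; open, the fingers measure 119 mm over their backs; the gripper's body (75 mm by 177 mm) begins 78 mm behind the grasp point.
Start: joints at [-1.209, 0.087, 1.371, -0, 1.684, -0.103], TCP at [0.247, -0.492, 0.405] pointing down, gripper open.
Joint ranges: [-3.1, 3.1], [-0.76, 2.03], [0.27, 2.55], [-1.08, 4.22], [0.17, 2.65], [-2.57, 2.57]. Speed limits (rad/s): [2.79, 2.79, 3.14, 3.14, 3.14, 3.14].

INTERFACE

Orientations are given as [roll, pitch, yaw] about the fixed x, y, z axes, in that order (R = Rz(yaw) Ry(pitch) Rx(roll)).
In Python, from bench import telemetry, snapshot, ticket, robot gives the robot as it stands.
- The arm moves only by the tool apply_moves, never from a script. Its argument "moves" is a list that holds one entry, the list of rows, each a list of 5 numbers: the shift along the tool's x, y, z in units of 50 mm (1.0 is 50 mm), then the turn about the tool's z in units of 10 degrees (1.0 is 10 degrees), then the closure, from 0 (fully open) to 1 (shut). A call has 1 to 10 rows; each row is the pose to reach, as a shift and turn from the pose commanded when the call began, along the tool's axes at that moment; what a row does not reach only later rows make up. A row lasts 1/8 s, in which the tool goes at most 62.5 mm and 10.7 degrees, less where a joint would pass 70% of its speed; a pose out of reach is approached as far as the arm can. A call with a gripper value outside its range is refused whole. The fingers move at their own pace and stop on an object; the grip force is fixed at half the most. Time passes only in rows, so rows that repeat a pose let the fingers close. It gives the time, the measured TCP pose, the force, the opening and the grip force at its end, in the units of the state.
- telemetry.get_obs(): the state, without advancing time (a new reading comes with each control period).
- snapshot(name): name is "scene" or "top"; returns a dict with "image" (400x640x3 uint8, red, green, blue), "fovy" (degrees; the focal length in pixels is half the picture's height over the tangent of half this angle, whatever the lens; pixels are square), "cx", "cy" (the principal point, pixels), "R" (3x3) and "t" (3): a world point X has camera coordinates R X + t. Camera axes: x right, y down, z forward; pixel columns grow to the right and rows downward; lengths in m; the calibration is good to about 2 mm. A picture is of the moment at which its call begins. There is no depth.
- ticket.close_job(): hands the job in; it is judged then, once.
The state is a dict: "time": time; "joint_positions": joint angles; "qvel": joint speeds; "joint_torque": joint torques, N m; "tool_pos": TCP position; "ee_rot": TCP orientation; "wrist_force": force on the tool from outside, world axes, zero at the start; "wrist_torque": the same for the moment, N m; "width": finger opening in m; "finger_force": force on a finger pad.
Only numpy, scipy, OpenCV 4.12 (cv2) and the standard library are available. Lean on these libraries where they do the work, as an engineer would, in place of code of your own. Each camera call takes 0.05 s, during which the arm holds its last target. There are 200 camera calls.

TASK

Each of the four bins on the rack has a hinged tag at its front: tipped back over its bin its upper face shows a round disc (full), tipped forward, away from its bin, its upper face shows a crossbar (reorder). With a fingertip, gently push over the tags that are wrong, so that just the bins heaped full of ferrules show the disc and the empty or nearly empty ones show the crossbar, every tag lying fully over on its stop. Leave the tags that are already right as they are, do not grasp or lift anything, and leave the jar among the bins and the other loose things where they stand.

Things in the scene. Friction and masses are not known exactly. Their poses are not given: they have to be found in the camera images.
- bin_1: grey open bin, fixed on the rack, heaped to the rim with dark ferrules: a FULL bin. 54 mm wide (y), 76 mm deep, 44 mm tall, tag bracket on its front. Origin on its underside, 12 mm above the bench, 50 mm behind the tag's hinge axis; x level, to the back, y along the row. Rim 16 mm, heaped ferrules 18 mm below the hinge axis. Order in the row varies.
- hinge_1 (a point): middle of the hinge axis of bin 1's tag. 72 mm above the bench; y is the hinge axis, x level to the back across the bin, z up. The bin's front wall begins 20 mm behind the axis, its back ends 96 mm behind; bracket ears beside the tag, at y +-19 mm, rise 5 mm above the axis. The tag's free edge, at a stop, is 20 mm from the axis horizontally and 40 mm above it.
- tag_1 (a joint): tag of bin 1, rad: 0 upright, + tipped back over its bin (stop 0.45, shows the disc), - tipped forward (stop -0.45, shows the crossbar). White plastic plate with dark marks, 30 mm wide, 4 thick, reaching 45 mm from the axis. Light hinge: pushed 0.2 rad past upright it drops to that side's stop and stays; a push under 1 N moves it.
- bin_2: grey open bin, fixed on the rack, heaped to the rim with dark ferrules: a FULL bin. Size and axes as bin_1.
- hinge_2 (a point): middle of the hinge axis of bin 2's tag. As hinge_1.
- tag_2 (a joint): tag of bin 2, rad: 0 upright, + tipped back over its bin (stop 0.45, shows the disc), - tipped forward (stop -0.45, shows the crossbar). As tag_1.
- bin_3: grey open bin, fixed on the rack, with one single ferrule left on its floor: NOT full. Size and axes as bin_1.
- hinge_3 (a point): middle of the hinge axis of bin 3's tag. As hinge_1.
- tag_3 (a joint): tag of bin 3, rad: 0 upright, + tipped back over its bin (stop 0.45, shows the disc), - tipped forward (stop -0.45, shows the crossbar). As tag_1.
- bin_4: grey open bin, fixed on the rack, with nothing in it: NOT full. Size and axes as bin_1.
- hinge_4 (a point): middle of the hinge axis of bin 4's tag. As hinge_1.
- tag_4 (a joint): tag of bin 4, rad: 0 upright, + tipped back over its bin (stop 0.45, shows the disc), - tipped forward (stop -0.45, shows the crossbar). As tag_1.
- rack: plywood base 118 x 340 x 12 mm (x, y, z) with a back fence 40 mm high, fixed to the bench; origin on its underside (62 mm behind its front edge, middle of its length), x towards its back, y along the row. Five places 65 mm apart in a row hold the four bins and one jar, in any order; bins and rack share one yaw
- grease_jar: dark grease jar, 53 mm across, 47 mm tall, loose, standing in one place of the row among the bins; origin at the centre of its underside. Leave alone
- flux_bottle: small bottle with a brown cap, 43 mm across, 96 mm tall, loose, on the bench behind the rack; origin at the centre of its underside. Leave alone
- screwdriver: screwdriver with an amber handle, 174 mm long, 27 mm thick, loose, lying on the bench before the rack; origin under its middle. Leave alone
- wood_wedge: wooden wedge 34 x 100 x 28 mm, loose, on the bench; origin at the centre of its underside. Leave alone

How it is judged:
By the outcome, as a careful person would: the job done as asked, in the order asked, and still so for the second after the job is handed in, with the robot touching nothing.
It also fails if it takes over 38 s, if anything falls off the work surface, if the arm or the gripper's body presses on something with over 40 N, if the wrist force passes 120 N, or if a joint passes its speed limit or range.

## Working session

There is one attempt and no reset: what is moved stays moved. The work goes in short steps, Python scripts to look and compute and a tool call to move; the robot and the scene stay as the last step left them, time stands still between calls to the robot, and variables do not carry over. Pictures are saved under pics/ and viewed, at most 10 in all, crops included, and the job is handed in when it is done.

Besides the shell and the picture viewer there is one more tool, called after ">>>" as a command line: name --argument value ..., lists and objects as JSON in quotes. apply_moves: Moves the arm, as the interface text tells. Its arguments: {"type":"object","properties":{"moves":{"type":"array","items":{"type":"array","items":{"type":"array","items":{"type":"number"}}}}},"required":["moves"]}

```bash
mkdir -p pics; cat > h.py <<'E'
import numpy as np, cv2
from bench import telemetry, snapshot, ticket, robot
def snap(name,fn=None):
    s=snapshot(name)
    if fn: cv2.imwrite(fn,s["image"][:,:,::-1])
    return s
def K(s):
    f=200/np.tan(np.radians(s["fovy"])/2); return f,s["cx"],s["cy"]
def ray(s,u,v,z):
    f,cx,cy=K(s);R=np.array(s["R"]);t=np.array(s["t"])
    d=R.T@np.array([(u-cx)/f,(v-cy)/f,1]);c=-R.T@t
    return c+d*(z-c[2])/d[2]
def proj(s,X):
    f,cx,cy=K(s);p=np.array(s["R"])@np.array(X)+np.array(s["t"]);return f*p[0]/p[2]+cx,f*p[1]/p[2]+cy
E
python3 - <<'E'
from h import *
for n in("scene","top"):
    s=snap(n,f"pics/{n}0.png"); print(n,K(s),(-np.array(s["R"]).T@np.array(s["t"])).round(3),np.array(s["R"]).round(2).tolist())
o=telemetry.get_obs();print(o["tool_pos"],o["ee_rot"],o["time"],o["width"],robot.tcp_to_tips)
E
```

```text
scene (np.float64(519.1100617561395), 316.7906146600945, 193.1436851816005) [-0.074 -1.097  0.526] [[0.8, -0.6, -0.0], [-0.26, -0.34, -0.9], [0.54, 0.72, -0.43]]
top (np.float64(463.65810874650623), 320.497541635726, 206.7476584828009) [ 0.363 -0.353  0.964] [[-0.01, -1.0, -0.02], [-0.99, 0.01, -0.14], [0.14, 0.02, -0.99]]
[ 0.24650437 -0.49156612  0.40363149] [-3.13965025e+00 -1.74340471e-04  4.64822332e-01] 0.1 0.09374736975955654 0.1992
```

View pics/scene0.png

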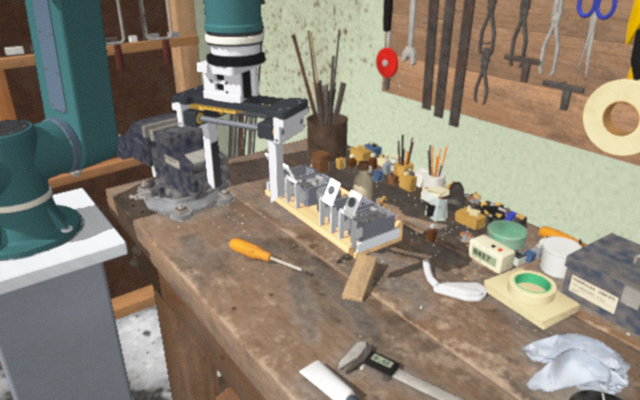

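View pics/top0.png

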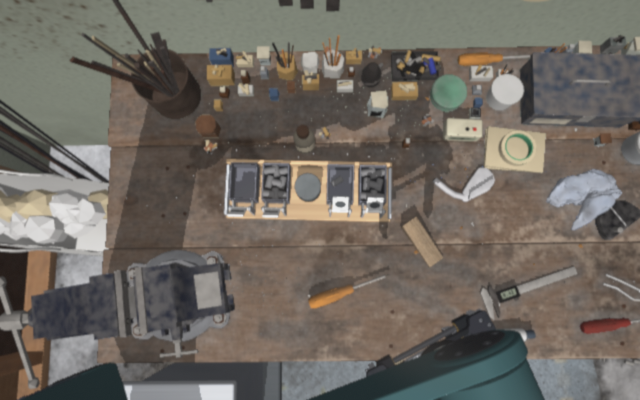

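The rack spans about (225–392, 160–222) in the top view, with the jar in the middle place. I'll enlarge it to read the tags.

```bash
python3 - <<'E'
import cv2
a=cv2.imread("pics/top0.png")[150:235,215:405]
b=cv2.imread("pics/scene0.png")[155:260,255:410]
a=cv2.resize(a,(760,340),interpolation=cv2.INTER_CUBIC);cv2.imwrite("pics/c1.png",a)
b=cv2.resize(b,(775,525),interpolation=cv2.INTER_CUBIC);cv2.imwrite("pics/c2.png",b)
E
```

```text
(no output)
```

View pics/c1.png

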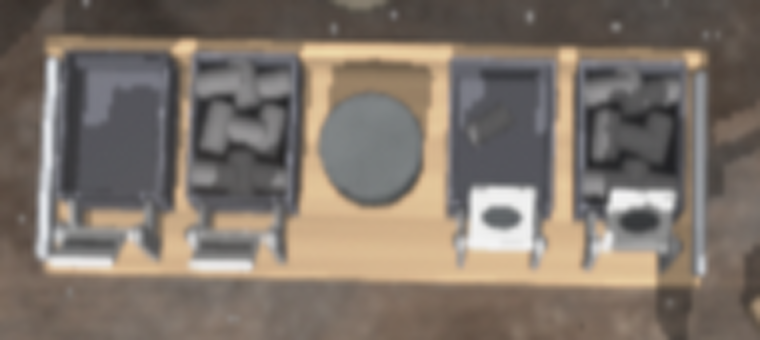

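View pics/c2.png

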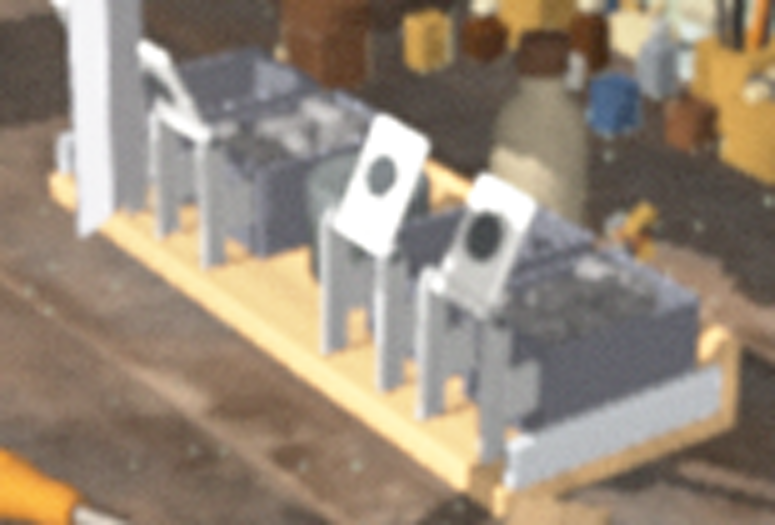

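Left to right the bins are: empty with a forward tag (right), full with a forward tag (wrong), the jar, one ferrule with a disc tag (wrong), and full with a disc tag (right). So I push the second tag back and the fourth tag forward. Next I measure positions.

```bash
python3 - <<'E'
from h import *
s=snap("top")
P=lambda u,v,z:ray(s,215+(u+.5)/4-.5,150+(v+.5)/4-.5,z)
for n,u,v,z in[("free1",82,262,.112),("free2",222,266,.112),("free4",503,188,.112),("free5",642,192,.112),("base4",501,248,.073),("base5",640,250,.073),("FL",42,270,.012),("FR",700,284,.012),("BL",45,42,.052),("BR",705,58,.052),("jar",372,148,.059)]:
    print(n,P(u,v,z).round(4))
E
```

```text
free1 [ 0.4733 -0.1798  0.112 ]
free2 [ 0.4705 -0.245   0.112 ]
free4 [ 0.5052 -0.3759  0.112 ]
free5 [ 0.5023 -0.4404  0.112 ]
base4 [ 0.4823 -0.3754  0.073 ]
base5 [ 0.4803 -0.4426  0.073 ]
FL [ 0.4824 -0.1386  0.012 ]
FR [ 0.4703 -0.479   0.012 ]
BL [ 0.5937 -0.1471  0.052 ]
BR [ 0.5799 -0.48    0.052 ]
jar [ 0.5352 -0.3127  0.059 ]
```

>>> apply_moves --moves '[[[1, 0.1, 0, 0.5, 1], [2, 0.15, 0, 1, 1], [3, 0.25, 0, 1.5, 1], [4, 0.3, 0, 2, 1], [5, 0.4, 0, 2.5, 1], [6.04, 0.47, 0.3, 2.9, 1], [6.04, 0.47, 1, 2.9, 1], [6.04, 0.47, 1, 2.9, 1], [6.04, 0.47, 1, 2.9, 1], [6.04, 0.47, 1, 2.9, 1]]]'

```text
time: 1.4
tool_pos: [0.5267, -0.378, 0.357]
ee_rot: [3.139, -0.003, -0.042]
wrist_force: [-1.3, -0.5, 0.5]
width: 0.0011
finger_force: 0.0
```

```bash
python3 - <<'E'
from h import *
s=snap("scene","pics/s1.png")
o=telemetry.get_obs();print(o["tool_pos"],o["ee_rot"],o["time"],o["width"],o["wrist_force"])
t=o["tool_pos"];print(proj(s,[t[0],t[1],t[2]-.1992]),proj(s,[.484,-.3755,.072]))
im=cv2.imread("pics/s1.png")[130:260,265:415]
cv2.imwrite("pics/s1c.png",cv2.resize(im,None,fx=4,fy=4,interpolation=cv2.INTER_CUBIC))
E
```

```text
[ 0.52663746 -0.37790441  0.35695413] [ 3.13929184e+00 -2.83196500e-03 -4.24205785e-02] 1.45 0.0002379732727662371 [0.80712221 0.46035591 0.20288046]
(np.float64(344.2893447957546), np.float64(156.35496742919514)) (np.float64(325.84336351786885), np.float64(201.56854059228877))
```

View pics/s1c.png

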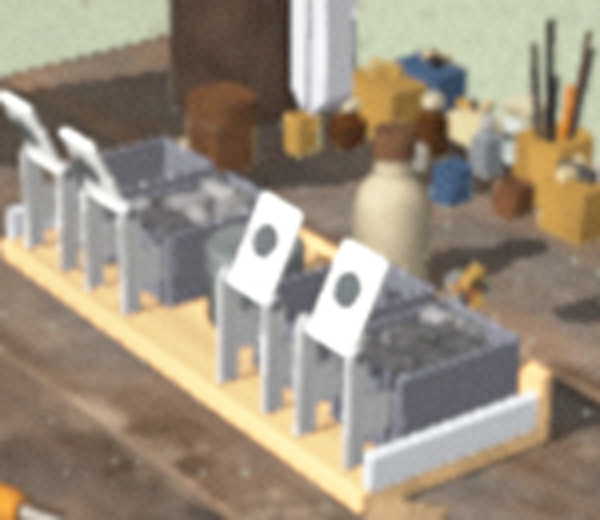

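The tip is where predicted, at crop (320,108), and hinge 4 projects onto the tag's base at about (250,290). Now I push tag 4 forward.

>>> apply_moves --moves '[[[0, 0, 0.6, 0, 1], [0, 0, 1.2, 0, 1], [0, 0, 1.2, 0, 1], [-0.2, 0, 1.2, 0, 1], [-0.35, 0, 1.2, 0, 1], [-0.5, 0, 1.2, 0, 1], [-0.65, 0, 1.2, 0, 1], [-0.75, 0, 1.2, 0, 1], [-0.84, 0, 1.2, 0, 1], [-0.84, 0, 1.2, 0, 1]]]'

```text
time: 2.7
tool_pos: [0.4852, -0.3755, 0.2949]
ee_rot: [3.141, -0.001, -0.041]
wrist_force: [1.7, 0.1, 0.2]
width: 0.0005
finger_force: 0.6
```

>>> apply_moves --moves '[[[0, 0, -0.6, 0, 1], [0, 0, -1.2, 0, 1], [0, 0, -1.2, 0, 1], [-0.4, -0.9, -1.2, 0, 1], [-0.8, -1.8, -1.2, 0, 1], [-0.89, -2.59, -1.2, 0, 1], [-0.89, -2.59, -1.2, 0, 1], [-0.89, -2.59, -1.2, 0, 1]]]'

```text
time: 3.7
tool_pos: [0.4459, -0.2445, 0.3536]
ee_rot: [-3.142, 0.001, -0.041]
wrist_force: [-0.2, 0.5, -0.2]
width: 0.0002
finger_force: 0.0
```

```bash
python3 - <<'E'
from h import *
s=snap("scene","pics/s2.png")
o=telemetry.get_obs();print(o["tool_pos"],o["ee_rot"],o["time"],o["wrist_force"])
p=np.array(proj(s,[.489,-.246,.072]));print((p-[265,130])*4)
im=cv2.imread("pics/s2.png")[130:260,265:415]
cv2.imwrite("pics/s2c.png",cv2.resize(im,None,fx=4,fy=4,interpolation=cv2.INTER_CUBIC))
E
```

```text
[ 0.44600697 -0.24492659  0.35378692] [-3.14146863e+00  1.21014449e-03 -4.18153783e-02] 3.75 [ 0.68386148 -0.86128585  0.61268392]
[103.68856142 198.08794216]
```

View pics/s2c.png

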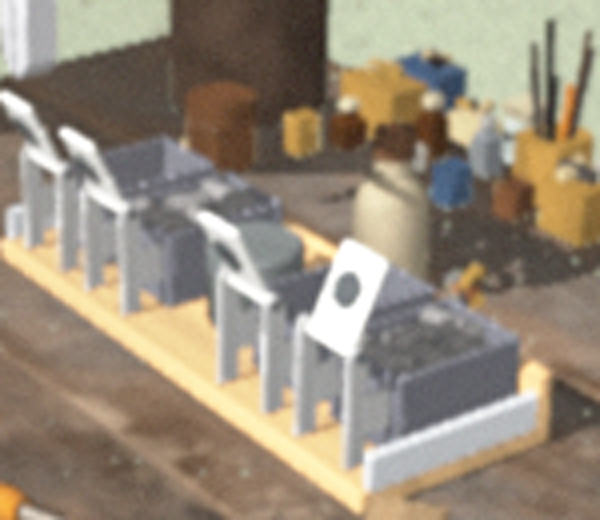

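Tag 4 now lies forward, with its free edge near (215,220), and hinge 2 at about (107,200) agrees with my estimate. Next I push tag 2 back.

>>> apply_moves --moves '[[[0, 0, 0.6, 0, 1], [0, 0, 1.14, 0, 1], [0, 0, 1.14, 0, 1], [0.2, 0, 1.14, 0, 1], [0.35, 0, 1.14, 0, 1], [0.5, 0, 1.14, 0, 1], [0.65, 0, 1.14, 0, 1], [0.75, 0, 1.14, 0, 1], [0.84, 0, 1.14, 0, 1], [0.84, 0, 1.14, 0, 1]]]'

```text
time: 5.0
tool_pos: [0.4881, -0.246, 0.2976]
ee_rot: [3.142, 0.0, -0.041]
wrist_force: [-0.4, 0.2, -0.7]
width: 0.0007
finger_force: 0.0
```

>>> apply_moves --moves '[[[0, 0, -0.6, 0, 1], [0, 0, -1.2, 0, 1], [0, 0, -2, 0, 1], [-1, 0, -2.4, 0, 1], [-2, 0, -2.4, 0, 1], [-3, 0, -2.4, 0, 1], [-3.2, 0, -2.4, 0, 1], [-3.2, 0, -2.4, 0, 1]]]'

```text
time: 6.0
tool_pos: [0.3278, -0.2395, 0.418]
ee_rot: [3.141, -0.001, -0.042]
wrist_force: [-0.0, 0.5, -0.2]
width: 0.0001
finger_force: 0.0
```

```bash
python3 - <<'E'
from h import *
s=snap("scene","pics/s3.png");t=snap("top","pics/t3.png")
a=cv2.resize(cv2.imread("pics/s3.png")[130:260,265:415],(450,390),interpolation=cv2.INTER_CUBIC)
b=cv2.resize(cv2.imread("pics/t3.png")[152:232,215:405],(450,190),interpolation=cv2.INTER_CUBIC)
cv2.imwrite("pics/f3.png",np.vstack([a,b]))
E
```

```text
(no output)
```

View pics/f3.png

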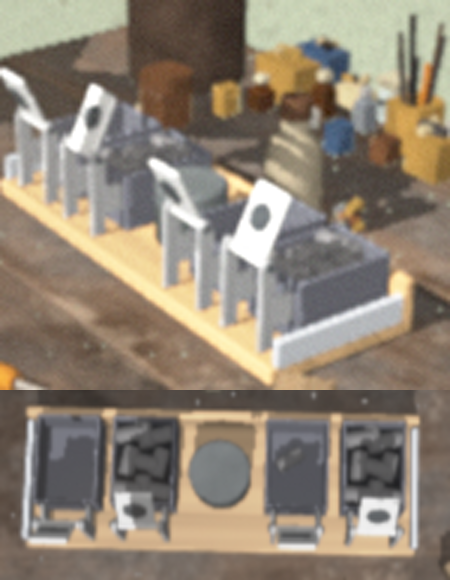

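Both full bins now show the disc, at (135,510) and (378,515). The empty bin and the single-ferrule bin show the crossbar, the tags are fully over, and the jar hasn't moved.

```bash
python3 -c "
from bench import ticket
print(ticket.close_job())"
```

```text
the job is handed in; nothing more can be done
None
```

I pushed two wrong tags over and handed the job in at about 6 s: the one-ferrule bin's tag now lies forward (crossbar) and the full bin's left of the jar lies back (disc); the final pictures show the other two tags and the jar unmoved.

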